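Shift the jar roller to green

ROBOT

A 6-joint arm with a two-finger parallel gripper is mounted at the origin on a cart in front of the work surface, level with it; the furniture and walls round the work are solid. World frame = base frame: x ahead of the robot, y to its left, z up, the work surface at z = 0. Lengths are in m, angles in rad, forces in N, time in s.
With the tool pointing down it reaches from about 0.375 to 0.975 m from the base axis. Payload 3.8 kg.
Tool frame: the origin (TCP) lies at the very end of the fingers, on their centre line; the grasp point (between the pads) lies 19 mm behind it; z points along the fingers, y is the direction in which the jaws open and shut (so a half turn about z gives the same grasp; the last joint's range is limited). The gripper opens to 85 mm and grips with 20 to 120 N. Pads are 22 mm wide; open, the fingers measure 114 mm over their backs; the gripper's body (76 mm by 85 mm) begins 54 mm behind the grasp point. The pads swing forward as they close: fully open they stand 13 mm farther back than shut.
Start: joints at [-1.195, 0.264, 1.604, -0, 1.274, -0.037], TCP at [0.271, -0.618, 0.231] pointing down, gripper open.
Joint ranges: [-2.63, 2.63], [-0.94, 2.18], [0.31, 2.57], [-1.31, 4.45], [0, 2.66], [-2.55, 2.55]. Speed limits (rad/s): [2.57, 2.57, 3.14, 3.14, 3.14, 3.14].

INTERFACE

Orientations are given as a rotation vector (axis times angle).
In Python, from workcell import status, read_camera, camera_info, order gives the robot as it stands.
- The arm moves only by the tool move_arm, never from a script. Its argument "deltas" is a list of rows, each a list of 3 entries, a list of its own where there are three numbers: the turn, a rotation vector about the world's x, y, z as a fraction of full scale, then the shift along the world's x, y, z as a fraction of full scale, then the closure, from -1 (fully open) to 1 (shut), so that 0 is half open. A call has 1 to 20 rows; each row is the pose to reach, as a shift and turn from the pose commanded when the call began; what a row does not reach only later rows make up. Full scale, the value 1, is 0.1 m for a shift and pi/2 rad for a turn. A row lasts 1/8 s, in which the tool goes at most 62.5 mm and 10.7 degrees, less where a joint would pass 70% of its speed; a pose out of reach is approached as far as the arm can. A call with a number of a shift or a turn outside -1 to 1 is refused whole. A call with a gripper value outside its range is refused whole. The fingers move at their own pace and stop on an object; "grip_force" is the grip in N (left out, the last holds). Time passes only in rows, so rows that repeat a pose let the fingers close. It gives the time, the measured TCP pose, the force and the opening at its end, in the units of the state.
- status.read_state(): the state, without advancing time (a new reading comes with each control period).
- read_camera(name): name is "scene" or "top" or "wrist"; returns (picture, depth): 384x512x3 uint8, red, green, blue; 384x512 float32, m along the optical axis (not along the pixel's ray), 0 where there is no reading.
- camera_info(name): a dict with "K" (3x3 intrinsics, pixels), "R" (3x3) and "t" (3): a world point X has camera coordinates R X + t. Camera axes: x right, y down, z forward; pixel columns grow to the right and rows downward; lengths in m; the calibration is good to about 2 mm. A picture is of the moment at which its call begins: read the wrist's pose just before it. camera_info takes no time and is no camera call; for the wrist camera it gives the pose at the moment of the call.
- order.finish_job(): hands the job in, once; it reports no verdict.
The state is a dict: "time": time; "q": joint angles; "joint_vel": joint speeds; "joint_torque": joint torques, N m; "tool_pos": TCP position; "tcp_rot": TCP orientation; "wrist_force": force on the tool from outside, world axes, zero at the start; "torque": the same for the moment, N m; "width": opening from 0.0 (shut) to 1.0 (fully open).
Only numpy, scipy, OpenCV 4.12 (cv2) and the standard library are available. Lean on these libraries where they do the work, as an engineer would, in place of code of your own. Each camera call takes 0.05 s, during which the arm holds its last target. There are 200 camera calls.

TASK

Set the jar roller's speed: push its black-knobbed gear lever through the gate, out of the middle lane and all the way into the slot marked with the green dot. Only push the knob with the fingers, never grip it and never shove hard; do not run the lever into a slot of another colour on the way, and do not disturb the bottles and other things standing around. Finish with the hand clear.

Things in the scene. Friction and masses are not known exactly. Their poses are not given: they have to be found in the camera images.
- jar_roller: Blue bench-top jar roller, fixed: gear housing 150 x 150 mm with a steel gate plate on top, 100 mm above the bench. On its left a roller deck, out to 265 mm along +y, with a white jar lying on it (jar top 132 mm above the bench, from y = 108 to 220 mm). Origin on the bench under the gate's centre; x away from the robot (fore), y left, z up
- gate_centre (a point): Gate's centre on the plate's top. Gate: three lanes along the jar roller's x, at y = -28, 0, +28 mm, 14 mm wide, joined by one cross channel along y at x = 0, 18 mm wide, round corners. The stem's axis stops, a little springily, at x = +26 and -26 mm, the lanes' dead ends, and sideways at about y = +30 and -30 mm, the outer walls
- gear_lever: The gear lever: steel stem 10 mm thick with a black ball knob 34 mm across. Origin at its pivot, 15 mm above the bench under the gate's centre; z along the stem toward the knob. It starts somewhere in the middle lane, stays where it is left (friction: about 2 N at the knob moves it, no springs or detents), and cannot come out
- knob (a point): Centre of the black ball knob, 130 mm from the pivot along the lever. Upright it is 145 mm above the bench, at the dead end of an outer slot about 133 mm; there it is about 37 mm fore or aft and 39 to 42 mm left or right of the gate's centre
- stem (a point): Point on the stem's axis 85 mm from the pivot, level with the gate plate's top when upright; at the dead end of an outer slot it lies about 21 mm horizontally from that slot's dot
- lever_fore (a joint): Lean of the lever along the lanes, rad: 0 upright (cross channel), positive toward the jar roller's +x; ends of the outer slots at about +0.28 and -0.28, of the middle lane +0.30 and -0.30
- lever_side (a joint): Lean of the lever across the lanes, rad: 0 in the middle lane, positive toward the jar roller's +y; outer lanes at about +0.32 and -0.32 (against their outer walls +0.34 and -0.34)
- green_mark: Green dot, a disc 16 mm across and 1.5 mm high inlaid on the gate plate at the end of one of the four outer slots (which one varies), in line with its lane and 45 mm fore or aft of the plate's centre. Origin at its centre; axes parallel to the jar roller's
- red_mark: Red dot, a disc 16 mm across and 1.5 mm high inlaid on the gate plate at the end of one of the four outer slots (which one varies), in line with its lane and 45 mm fore or aft of the plate's centre. Origin at its centre; axes parallel to the jar roller's
- blue_mark: Blue dot, a disc 16 mm across and 1.5 mm high inlaid on the gate plate at the end of one of the four outer slots (which one varies), in line with its lane and 45 mm fore or aft of the plate's centre. Origin at its centre; axes parallel to the jar roller's
- yellow_mark: Yellow dot, a disc 16 mm across and 1.5 mm high inlaid on the gate plate at the end of one of the four outer slots (which one varies), in line with its lane and 45 mm fore or aft of the plate's centre. Origin at its centre; axes parallel to the jar roller's
- bottle_g: Small bottle with amber contents and white cap, 27 mm across, 70 mm high, close to the right side of the gear housing, loose, a bystander. Origin at the centre of its underside, z along its height
- bottle_blue: Small blue bottle with white cap, 27 mm across, 70 mm high, behind the jar roller, loose, a bystander. Origin at the centre of its underside, z along its height
- bottle_h: Small bottle with amber contents and white cap, 27 mm across, 70 mm high, behind the jar roller, loose, a bystander. Origin at the centre of its underside, z along its height
- bottle_d: Bottle with amber contents and white cap, 34 mm across, 92 mm high, behind the jar roller, loose, a bystander. Origin at the centre of its underside, z along its height
- jar_c: White cream jar with black lid, 44 mm across, 35 mm high, behind the jar roller, loose, a bystander. Origin at the centre of its underside, z along its height
- timer: White kitchen timer with three buttons, 64 x 64 x 19 mm, to the right on the bench, loose, a bystander. Origin at the centre of its underside, z along its height

How it is judged:
At the end, for the whole second after the job is handed in: The stem point stands within 24.5 mm of the green dot's centre, seen from above (at the green slot's dead end it is about 21 mm away, so it is within about 3 mm of the end), and the lever is at rest (horizontal distance between stem and green_mark below 0.0245 m and velocity of joint lever_fore between -0.05 and 0.05 rad/s and velocity of joint lever_side between -0.05 and 0.05 rad/s); the robot touches nothing.
It fails at once if the lever is run into the slot of another colour (horizontal distance between stem and red_mark below 0.0245 m or horizontal distance between stem and blue_mark below 0.0245 m or horizontal distance between stem and yellow_mark below 0.0245 m).
It fails at once if the lever is gripped or shoved hard: more than 38 N between fingers and lever (contact force between the fingers and gear_lever above 38 N).
It fails at once if a bystander is moved by more than 15 mm, lifted or knocked over (distance of any of bottle_g, bottle_blue, bottle_h, bottle_d, jar_c, timer from where it was at the start of the episode above 0.015 m or angle between any of bottle_g, bottle_blue, bottle_h, bottle_d, jar_c, timer's own z axis and vertical above 0.3 rad).
It also fails if it takes over 54 s, if anything falls off the work surface, if the arm or the gripper's body presses on something with over 40 N, if the wrist force passes 120 N, or if a joint passes its speed limit or range.

## Working session

There is one attempt and no reset: what is moved stays moved. The work goes in short steps, Python scripts to look and compute and a tool call to move; the robot and the scene stay as the last step left them, time stands still between calls to the robot, and variables do not carry over. Pictures are saved under pics/ and viewed, about 8 in all and at most 12, crops included, and the job is handed in when it is done.

Besides the shell and the picture viewer there is one more tool, called in YAML: its name, and indented under it one key for each argument. move_arm: Moves the arm, as the interface text tells. Its arguments: {"type":"object","properties":{"deltas":{"type":"array","items":{"type":"array"}},"grip_force":{"type":"number"}},"required":["deltas"]}

```bash
mkdir -p pics; cat > h.py <<'E'
import numpy as np, cv2
from workcell import status, read_camera, camera_info, order
def ray(ci,u,v,z):
    K,R,t=[np.array(ci[k],float) for k in('K','R','t')]
    d=R.T@np.linalg.inv(K)@np.array([u,v,1.]); o=-R.T@t
    return o+d*(z-o[2])/d[2]
E
python3 - <<'E'
from h import *
s=status.read_state(); print(s['time'],s['tool_pos'],s['tcp_rot'])
for n in('top','scene'):
    im,d=read_camera(n); ci=camera_info(n); np.savez(n+'0.npz',im=im,d=d,**{k:ci[k] for k in('K','R','t')})
    cv2.imwrite(f'pics/{n}0.png',im[:,:,::-1])
    print(n,-np.array(ci['R']).T@np.array(ci['t']))
E
```

```text
0.0 [ 0.27053101 -0.61761095  0.22991871] [-3.07270386e+00 -6.43348796e-01  5.62865063e-04]
top [0.20134178 0.08771067 1.32191533]
scene [-0.0428517   0.88792199  1.02606358]
```

View pics/top0.png

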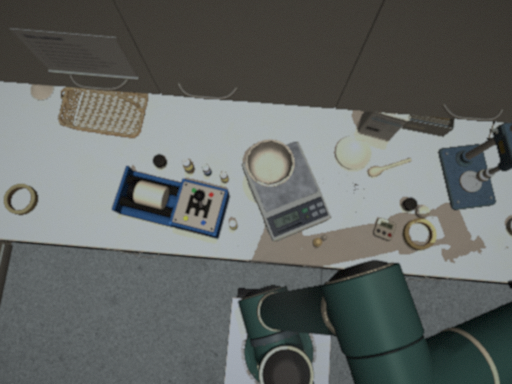

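View pics/scene0.png

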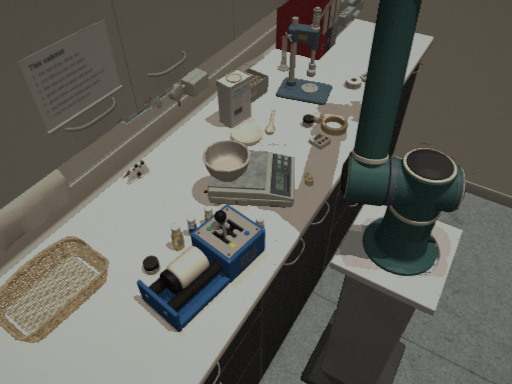

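Top view: the roller's gate is near (200,207), and image up is +x. The scene view has the gate at about (228,235). Next I zoom in and detect the dots.

```bash
python3 - <<'E'
from h import *
a=np.load('top0.npz'); b=np.load('scene0.npz')
c1=cv2.resize(a['im'][145:255,100:250],None,fx=4,fy=4,interpolation=cv2.INTER_CUBIC)
c2=cv2.resize(b['im'][195:285,180:280],None,fx=4,fy=4,interpolation=cv2.INTER_CUBIC)
o=np.zeros((800,600,3),np.uint8); o[:440,:600]=c1; o[440:800,:400]=c2
cv2.imwrite('pics/crop.png',o[:,:,::-1])
for n,w,(x0,y0,x1,y1) in(('top',a,(168,175,235,240)),('scene',b,(190,200,270,275))):
    hsv=cv2.cvtColor(w['im'],cv2.COLOR_RGB2HSV); m0=np.zeros(hsv.shape[:2],np.uint8); m0[y0:y1,x0:x1]=1
    for col,lo,hi in(('green',(45,90,90),(85,255,255)),('yellow',(20,110,110),(38,255,255)),('red',(165,110,110),(180,255,255)),('red2',(0,110,110),(8,255,255)),('blue',(98,130,150),(125,255,255)),('knob',(0,0,0),(180,255,45))):
        m=cv2.inRange(hsv,lo,hi)*m0
        N,_,st,ce=cv2.connectedComponentsWithStats(m)
        for i in range(1,N):
            if st[i,4]>=4: print(n,col,st[i],ce[i].round(1),ray(w,*ce[i],.1015 if col!='knob' else .145).round(4))
E
```

```text
top green [192 189   4   4  12] [193.4 190.1] [0.4645 0.3033 0.1015]
top yellow [184 216   4   4  13] [185.4 217.6] [0.3766 0.3176 0.1015]
top red2 [209 193   4   4  13] [210.6 194.4] [0.4554 0.2486 0.1015]
top knob [168 185  11  11  83] [172.6 189.8] [0.4508 0.3577 0.145 ]
top knob [187 191  24  26 233] [198.2 202.7] [0.418  0.2769 0.145 ]
top knob [168 207   4  10  29] [169.1 211.2] [0.3854 0.3596 0.145 ]
top knob [217 227   3  10  10] [218.  231.5] [0.3375 0.2094 0.145 ]
scene green [207 227   5   4  16] [208.8 228.2] [0.4635 0.3025 0.1015]
scene yellow [206 215   4   3   6] [207.3 216. ] [0.4933 0.268  0.1015]
scene yellow [230 243   6   5  21] [232.4 245.2] [0.3749 0.3179 0.1015]
scene knob [215 211  11  14 112] [220.1 216.7] [0.4367 0.2813 0.145 ]
scene knob [226 220  17  17 109] [232.1 228.4] [0.3863 0.2986 0.145 ]
scene knob [220 227   2   2   4] [220.5 227.5] [0.4145 0.312  0.145 ]
scene knob [213 232  16  12  60] [220.9 237. ] [0.3955 0.3379 0.145 ]
scene knob [192 239  37  36 396] [212.5 262.7] [0.3677 0.4151 0.145 ]
scene knob [255 246   2   3   5] [255.6 246.8] [0.3019 0.3182 0.145 ]
scene knob [240 249  17  22 119] [247.2 258.6] [0.3009 0.3603 0.145 ]
```

View pics/crop.png

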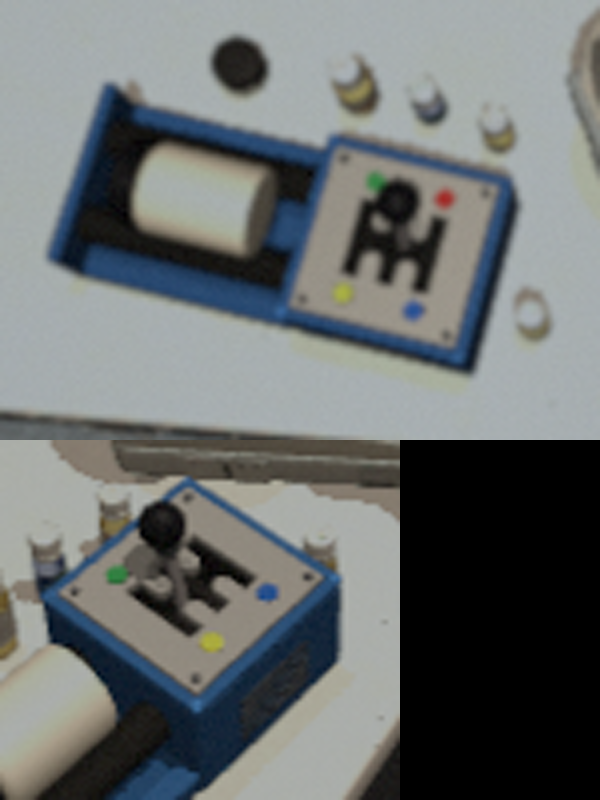

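```bash
python3 - <<'E'
from h import *
from scipy.spatial.transform import Rotation as Ro
P=[];x=[]
for n,px in(('top',(199.5,195.2)),('scene',(220,216.3))):
    w=np.load(n+'0.npz'); P.append(w['K']@np.c_[w['R'],w['t']]); x.append(np.array(px,float).reshape(2,1))
X=cv2.triangulatePoints(P[0],P[1],*x).ravel(); X=X[:3]/X[3]; print('knob',X)
C=np.array([.416,.2831]);y=-np.radians(9.4);B=np.array([[np.cos(y),np.sin(y)],[-np.sin(y),np.cos(y)]])
print('gate frame',B@(X[:2]-C))
print(Ro.from_rotvec(status.read_state()['tcp_rot']).as_matrix().round(3))
for g in((75,0),(90,0),(30,0),(0,-45),(0,10),(-45,45),(5,45)): print(g,(C+B.T@np.array(g)/1000).round(4))
E
```

```text
knob [0.44163975 0.27636284 0.13923516]
gate frame [ 0.02639582 -0.00245905]
[[ 0.916  0.401 -0.001]
 [ 0.401 -0.916  0.002]
 [ 0.    -0.002 -1.   ]]
(75, 0) [0.49   0.2709]
(90, 0) [0.5048 0.2684]
(30, 0) [0.4456 0.2782]
(0, -45) [0.4087 0.2387]
(0, 10) [0.4176 0.293 ]
(-45, 45) [0.379  0.3348]
(5, 45) [0.4283 0.3267]
```

The green dot is the fore-left slot, and the lever is leaning fore in the middle lane. I'll take the closed hand over at height, turned +57° to line up with the gate.

move_arm:
  deltas:
    - [[0,0,0.1],[0,0.3,0.4],1]
    - [[0,0,0.2],[0.1,0.6,0.8],1]
    - [[0,0,0.2],[0.2,1,0.8],1]
    - [[0,0,0.2],[0.2,1,0.8],1]

```text
time: 0.6
tool_pos: [0.2915, -0.5162, 0.3119]
tcp_rot: [2.935, 1.12, 0.001]
wrist_force: [-0.6, 0.3, -0.3]
width: 0.145
```

move_arm:
  deltas:
    - [[0,0,0.1],[0.1,0.5,0],1]
    - [[0,0,0.2],[0.2,1,0],1]
    - [[0,0,0.2],[0.2,1,0],1]

```text
time: 0.98
tool_pos: [0.3109, -0.4161, 0.3105]
tcp_rot: [-2.722, -1.565, -0.0]
wrist_force: [0.2, -0.4, 0.2]
width: 0.003
```

move_arm:
  deltas:
    - [[0,0,0.1],[0.1,0.5,0],1]
    - [[0,0,0.233],[0.2,1,0],1]
    - [[0,0,0.233],[0.2,1,0],1]

```text
time: 1.35
tool_pos: [0.3311, -0.3172, 0.311]
tcp_rot: [-2.393, -2.035, 0.0]
wrist_force: [0.1, -0.9, 0.5]
width: -0.002
```

move_arm:
  deltas:
    - [[0,0,0],[0.1,0.5,0],1]
    - [[0,0,0],[0.2,1,0],1]
    - [[0,0,0],[0.2,1,0],1]

```text
time: 1.72
tool_pos: [0.3514, -0.2177, 0.3112]
tcp_rot: [2.394, 2.034, -0.0]
wrist_force: [0.4, 0.2, 0.7]
width: -0.0
```

move_arm:
  deltas:
    - [[0,0,0],[0.1,0.5,0],1]
    - [[0,0,0],[0.3,1,0],1]
    - [[0,0,0],[0.3,1,0],1]

```text
time: 2.1
tool_pos: [0.3822, -0.1176, 0.3113]
tcp_rot: [2.392, 2.036, -0.0]
wrist_force: [0.7, -0.7, 0.5]
width: -0.0
```

move_arm:
  deltas:
    - [[0,0,0],[0.1,0.5,0],1]
    - [[0,0,0],[0.3,1,0],1]
    - [[0,0,0],[0.3,1,0],1]

```text
time: 2.48
tool_pos: [0.4123, -0.0179, 0.3111]
tcp_rot: [2.393, 2.035, -0.001]
wrist_force: [-0.1, -0.1, -0.7]
width: -0.0
```

move_arm:
  deltas:
    - [[0,0,0],[0.2,0.5,0],1]
    - [[0,0,0],[0.4,1,0],1]
    - [[0,0,0],[0.4,1,0],1]

```text
time: 2.85
tool_pos: [0.4525, 0.0816, 0.3108]
tcp_rot: [2.394, 2.034, -0.001]
wrist_force: [-0.5, -0.4, 0.0]
width: 0.001
```

move_arm:
  deltas:
    - [[0,0,0],[0.2,0.5,0],1]
    - [[0,0,0],[0.4,1,0],1]
    - [[0,0,0],[0.4,1,0],1]
    - [[0,0,0],[0.4,1,0],1]

```text
time: 3.35
tool_pos: [0.4914, 0.1792, 0.3108]
tcp_rot: [2.397, 2.029, -0.003]
wrist_force: [0.3, -0.2, -0.2]
width: 0.005
```

move_arm:
  deltas:
    - [[0,0,0],[0.05,0.45,0],1]
    - [[0,0,0],[0.1,0.88,-0.3],1]
    - [[0,0,0],[0.1,0.88,-0.6],1]
    - [[0,0,0],[0.1,0.88,-0.6],1]
    - [[0,0,0],[0.1,0.88,-0.6],1]

```text
time: 3.98
tool_pos: [0.5016, 0.2682, 0.2525]
tcp_rot: [2.397, 2.029, 0.002]
wrist_force: [0.6, 0.7, 0.3]
width: 0.001
```

```bash
python3 - <<'E'
from h import *
s=status.read_state(); print(s['time'],s['tool_pos'])
o=[]
for n in('wrist','top','scene'):
    ci=camera_info(n); im,d=read_camera(n); np.savez(n+'1.npz',im=im,d=d,**{k:ci[k] for k in('K','R','t')})
    o.append(im)
ci=np.load('top1.npz')
c1=cv2.resize(o[1][165:245,140:240],(400,320),interpolation=cv2.INTER_CUBIC)
c2=cv2.resize(o[2][185:265,180:280],(400,320),interpolation=cv2.INTER_CUBIC)
out=np.vstack([np.hstack([c1,c2]),]); w=cv2.resize(o[0],(373,280))
f=np.zeros((600,800,3),np.uint8); f[:320]=out; f[320:,:373]=w
cv2.imwrite('pics/b.png',f[:,:,::-1])
E
```

```text
3.975 [0.5015744  0.26816571 0.25252186]
```

View pics/b.png

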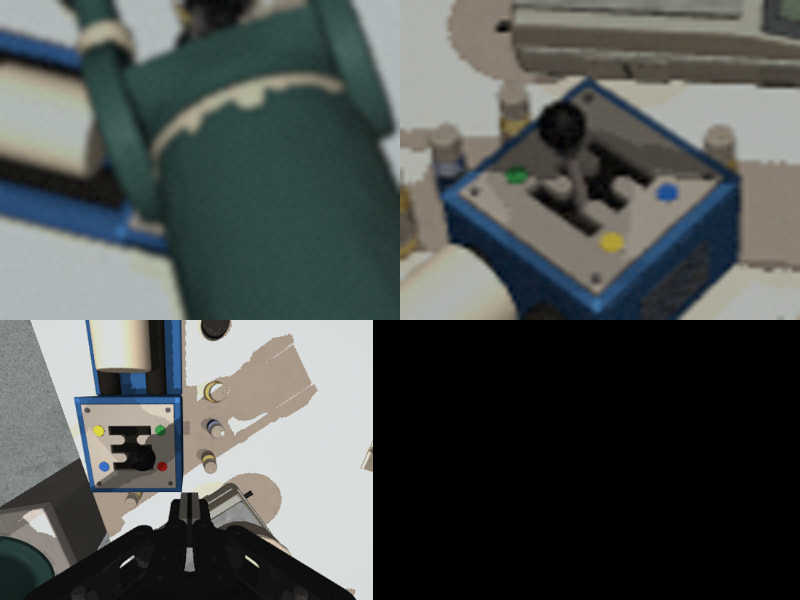

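Wrist view: the dots are yellow (99,431), green (160,430), blue (104,467), red (162,467), with the knob at (144,457). The closed fingertips are at about (190,495). I'll measure from this view.

```bash
cat >> h.py <<'E'
def blob(w,lo,hi,box):
    hsv=cv2.cvtColor(w['im'],cv2.COLOR_RGB2HSV); m=cv2.inRange(hsv,lo,hi); k=np.zeros_like(m); x0,y0,x1,y1=box; k[y0:y1,x0:x1]=255
    N,_,st,ce=cv2.connectedComponentsWithStats(m&k)
    i=1+np.argmax(st[1:,4]); return ce[i],st[i]
COL=dict(green=((45,90,60),(85,255,255)),yellow=((20,110,100),(38,255,255)),red=((0,130,60),(8,255,255)),blue=((105,100,90),(125,255,255)))
E
python3 - <<'E'
from h import *
w=np.load('wrist1.npz'); print('cam',-w['R'].T@w['t'])
s=512/373
for c,(u,v) in dict(yellow=(99,111),green=(160,110),blue=(104,147),red=(162,147)).items():
    u*=s;v*=s; ce,st=blob(w,*COL[c],(int(u-9),int(v-9),int(u+9),int(v+9))); print(c,ce.round(1),st[4],ray(w,*ce,.1015).round(4))
g=cv2.cvtColor(w['im'],cv2.COLOR_RGB2GRAY)
d=w['d']; print('knob depth',d[188,197], d[245,255:270], d[240,240:285].round(3))
ci=[w['K'],w['R'],w['t']]
u,v=197,188;p=w['R'].T@(np.linalg.inv(w['K'])@np.array([u,v,1])*d[v,u]-w['t']);print('knob surf',p)
# knob outline from depth: points higher than plate
vv,uu=np.mgrid[160:215,170:225]; Q=(np.linalg.inv(w['K'])@np.stack([uu.ravel(),vv.ravel(),np.ones(uu.size)]))*d[160:215,170:225].ravel()
Q=(w['R'].T@(Q-w['t'][:,None])).T; Q=Q[(Q[:,2]>.122)&(Q[:,2]<.165)]
A=np.c_[2*Q,np.ones(len(Q))]; x=np.linalg.lstsq(A,(Q**2).sum(1),rcond=None)[0]; print('sphere',x[:3],np.sqrt(x[3]+x[:3]@x[:3]),len(Q),Q[:,2].max())
# finger points
vv,uu=np.mgrid[225:330,225:300]; F=(np.linalg.inv(w['K'])@np.stack([uu.ravel(),vv.ravel(),np.ones(uu.size)]))*d[225:330,225:300].ravel()
F=(w['R'].T@(F-w['t'][:,None])).T; T=status.read_state()['tool_pos']; F=F-T
y=-np.radians(9.4);F[:,:2]=F[:,:2]@np.array([[np.cos(y),np.sin(y)],[-np.sin(y),np.cos(y)]]).T
for z in(.005,.015,.025,.035):
    G=F[abs(F[:,2]-z)<.005]; print(z,len(G),G.min(0).round(4) if len(G) else'',G.max(0).round(4) if len(G) else '')
E
```

```text
cam [0.51523207 0.35152339 0.39516336]
yellow [135.  151.5] 171 [0.3759 0.3186 0.1015]
green [219.7 151.2] 158 [0.4644 0.304  0.1015]
blue [142.6 200.7] 135 [0.3668 0.2635 0.1015]
red [222.2 200.5] 137 [0.4554 0.2489 0.1015]
knob depth 0.24957407 [0.1455864  0.14578024 0.14629084 0.14674988 0.14474413 0.14605981
 0.14529434 0.14637943 0.14500119 0.14591005 0.14597036 0.14606391
 0.14569597 0.1447218  0.1450723 ] [0.445 0.444 0.445 0.445 0.444 0.445 0.445 0.444 0.15  0.15  0.151 0.15
 0.15  0.15  0.15  0.151 0.151 0.151 0.151 0.151 0.151 0.15  0.15  0.15
 0.151 0.15  0.15  0.15  0.15  0.15  0.15  0.151 0.445 0.446 0.444 0.443
 0.443 0.443 0.444 0.444 0.445 0.443 0.424 0.422 0.42 ]
knob surf [0.44713932 0.28406111 0.15791956]
sphere [0.44060286 0.27887006 0.14262071] 0.01664241356371795 1005 0.16107586703188304
0.005 237 [-0.0132  0.0052  0.0018] [0.0127 0.0108 0.01  ]
0.015 511 [-0.014   0.0044  0.01  ] [0.013  0.0106 0.02  ]
0.025 623 [-0.014   0.0047  0.02  ] [0.0131 0.0108 0.03  ]
0.035 752 [-0.0156 -0.0122  0.03  ] [0.016  0.0114 0.0399]
```

The gate centre is (0.4157, 0.2838) with yaw -9.4°. The knob is at gate (+25, -1) mm, and the closed fingers have half-extents of 13.5 mm in gate x and 11 mm in gate y. I'll descend in front of the knob and push it aft to x ≈ 0.

move_arm:
  deltas:
    - [[0,0,0],[0,0,-0.4],1]
    - [[0,0,0],[0,0,-0.8],1]
    - [[0,0,0],[0,0,-1],1]
    - [[0,0,0],[0,0,-1],1]

```text
time: 4.62
tool_pos: [0.5001, 0.2692, 0.1504]
tcp_rot: [-2.395, -2.032, 0.004]
wrist_force: [0.3, 0.5, 0.6]
width: 0.004
```

move_arm:
  deltas:
    - [[0,0,0],[-0.1,0.016,-0.3],1]
    - [[0,0,0],[-0.2,0.033,-0.3],1]
    - [[0,0,0],[-0.25,0.041,-0.3],1]
    - [[0,0,0],[-0.3,0.05,-0.3],1]
    - [[0,0,0],[-0.34,0.056,-0.3],1]
    - [[0,0,0],[-0.38,0.063,-0.3],1]
    - [[0,0,0],[-0.42,0.07,-0.3],1]
    - [[0,0,0],[-0.46,0.076,-0.3],1]
    - [[0,0,0],[-0.5,0.083,-0.3],1]
    - [[0,0,0],[-0.525,0.087,-0.3],1]
    - [[0,0,0],[-0.55,0.091,-0.3],1]
    - [[0,0,0],[-0.55,0.091,-0.3],1]
    - [[0,0,0],[-0.55,0.091,-0.3],1]

```text
time: 6.25
tool_pos: [0.4455, 0.2787, 0.1211]
tcp_rot: [-2.395, -2.032, 0.001]
wrist_force: [1.3, -0.5, 0.5]
width: 0.0
```

```bash
cat > meas.py <<'E'
from h import *
import sys
def knob():
    C=np.array([.4157,.2838]);y=-np.radians(9.4);B=np.array([[np.cos(y),np.sin(y)],[-np.sin(y),np.cos(y)]])
    s=status.read_state(); w=camera_info('wrist'); im,d=read_camera('wrist')
    cv2.imwrite(f'pics/w{int(s["time"]*100)}.png',im[:,:,::-1])
    K,R,t=[np.array(w[k],float) for k in('K','R','t')]
    vv,uu=np.mgrid[0:384,0:512]; Q=np.linalg.inv(K)@np.stack([uu.ravel(),vv.ravel(),np.ones(uu.size)])*d.ravel()
    Q=(R.T@(Q-t[:,None])).T; dark=(im.reshape(-1,3).max(1)<70)
    f=B@(np.array(s['tool_pos'])[:2]-C)
    G=Q.copy(); G[:,:2]=(Q[:,:2]-C)@B.T
    nf=(abs(G[:,0]-f[0])>.0165)|(abs(G[:,1]-f[1])>.0135)
    G=G[(G[:,2]>.118)&(G[:,2]<.166)&(abs(G[:,0])<.06)&(abs(G[:,1])<.062)&dark&(d.ravel()>0)&nf]
    x=None
    for _ in range(4):
        x=np.linalg.lstsq(np.c_[2*G,np.ones(len(G))],(G**2).sum(1),rcond=None)[0]
        r=np.sqrt(x[3]+x[:3]@x[:3]); e=abs(np.linalg.norm(G-x[:3],axis=1)-r); G=G[e<max(.0015,2*np.median(e))]
    print('finger gate',f.round(4),'knob gate',x[:3].round(4),'r',r.round(4),len(G),'t',s['time'],'F',np.round(s['wrist_force'],1))
knob()
E
python3 meas.py
```

```text
finger gate [ 0.0302 -0.0001] knob gate [ 1.000e-04 -1.600e-03  1.448e-01] r 0.0175 1640 t 6.25 F [ 1.3 -0.5  0.5]
```

The knob is centred in the cross channel at (0, -1.6). I'll go round to its right side and push left.

move_arm:
  deltas:
    - [[0,0,0],[0.148,-0.024,0],1]
    - [[0,0,0],[0.148,-0.024,0],1]
    - [[0,0,0],[0.11,-0.26,0],1]
    - [[0,0,0],[0.07,-0.498,0],1]
    - [[0,0,0],[0.07,-0.498,0],1]
    - [[0,0,0],[-0.15,-0.46,0],1]
    - [[0,0,0],[-0.364,-0.427,0],1]
    - [[0,0,0],[-0.364,-0.427,0],1]
    - [[0,0,0],[-0.364,-0.427,0],1]

```text
time: 7.42
tool_pos: [0.4092, 0.2367, 0.1215]
tcp_rot: [2.394, 2.034, 0.001]
wrist_force: [0.2, -0.8, 0.1]
width: 0.0
```

move_arm:
  deltas:
    - [[0,0,0],[0.016,0.099,0],1]
    - [[0,0,0],[0.024,0.148,0],1]
    - [[0,0,0],[0.033,0.197,0],1]
    - [[0,0,0],[0.039,0.237,0],1]
    - [[0,0,0],[0.046,0.276,0],1]
    - [[0,0,0],[0.052,0.316,0],1]
    - [[0,0,0],[0.059,0.355,0],1]
    - [[0,0,0],[0.065,0.395,0],1]
    - [[0,0,0],[0.072,0.434,0],1]
    - [[0,0,0],[0.078,0.474,0],1]
    - [[0,0,0],[0.085,0.513,0],1]
    - [[0,0,0],[0.09,0.543,0],1]
    - [[0,0,0],[0.093,0.562,0],1]
    - [[0,0,0],[0.093,0.562,0],1]

```text
time: 9.18
tool_pos: [0.4186, 0.2924, 0.1212]
tcp_rot: [-2.395, -2.032, 0.0]
wrist_force: [-0.0, -1.7, -0.8]
width: -0.001
```

```bash
python3 meas.py
```

```text
finger gate [0.0014 0.009 ] knob gate [-0.0004  0.0363  0.1401] r 0.0166 3383 t 9.175 F [-0.  -1.7 -0.8]
```

move_arm:
  deltas:
    - [[0,0,0],[0.003,0.02,0],1]
    - [[0,0,0],[0.007,0.042,0],1]
    - [[0,0,0],[0.007,0.042,0],1]

```text
time: 9.6
tool_pos: [0.4194, 0.2967, 0.1213]
tcp_rot: [-2.395, -2.032, -0.0]
wrist_force: [0.2, -2.3, -2.0]
width: 0.001
```

```bash
python3 meas.py
```

```text
finger gate [0.0016 0.0133] knob gate [-0.0004  0.0406  0.1388] r 0.0166 3430 t 9.6 F [ 0.2 -2.3 -2. ]
```

Knob at (0, 40.6), which is lined up with the left lane. I'll go round to the aft side and push fore.

move_arm:
  deltas:
    - [[0,0,0],[-0.024,-0.148,0],1]
    - [[0,0,0],[-0.024,-0.148,0],1]
    - [[0,0,0],[-0.27,-0.11,0],1]
    - [[0,0,0],[-0.517,-0.066,0],1]
    - [[0,0,0],[-0.517,-0.066,0],1]
    - [[0,0,0],[-0.48,0.14,0],1]
    - [[0,0,0],[-0.449,0.348,0],1]
    - [[0,0,0],[-0.449,0.348,0],1]
    - [[0,0,0],[-0.449,0.348,0],1]

```text
time: 10.78
tool_pos: [0.3745, 0.3316, 0.1209]
tcp_rot: [2.395, 2.033, -0.002]
wrist_force: [-0.5, -0.1, -0.2]
width: 0.001
```

move_arm:
  deltas:
    - [[0,0,0],[0.1,-0.017,0],1]
    - [[0,0,0],[0.15,-0.025,0],1]
    - [[0,0,0],[0.19,-0.032,0],1]
    - [[0,0,0],[0.23,-0.038,0],1]
    - [[0,0,0],[0.27,-0.045,0],1]
    - [[0,0,0],[0.31,-0.051,0],1]
    - [[0,0,0],[0.35,-0.058,0],1]
    - [[0,0,0],[0.39,-0.064,0],1]
    - [[0,0,0],[0.43,-0.071,0],1]
    - [[0,0,0],[0.46,-0.076,0],1]
    - [[0,0,0],[0.484,-0.08,0],1]
    - [[0,0,0],[0.484,-0.08,0],1]

```text
time: 12.28
tool_pos: [0.423, 0.323, 0.1209]
tcp_rot: [2.395, 2.032, -0.001]
wrist_force: [-1.7, 0.2, -1.2]
width: 0.001
```

```bash
python3 meas.py
```

```text
finger gate [0.0008 0.0398] knob gate [0.0302 0.0401 0.1357] r 0.016 1967 t 12.275 F [-1.7  0.2 -1.2]
```

Smooth travel in the lane, with the knob now at x = 30. I'll push to the end in small steps and watch the force.

move_arm:
  deltas:
    - [[0,0,0],[0.02,-0.003,0],1]
    - [[0,0,0],[0.04,-0.007,0],1]
    - [[0,0,0],[0.05,-0.008,0],1]
    - [[0,0,0],[0.05,-0.008,0],1]

```text
time: 12.82
tool_pos: [0.4279, 0.3224, 0.1212]
tcp_rot: [2.396, 2.032, -0.0]
wrist_force: [-3.0, -0.6, -1.3]
width: 0.0
```

move_arm:
  deltas:
    - [[0,0,0],[0.01,-0.002,0],1]
    - [[0,0,0],[0.01,-0.002,0],1]

```text
time: 13.08
tool_pos: [0.4284, 0.3222, 0.1211]
tcp_rot: [-2.395, -2.032, 0.001]
wrist_force: [-4.3, -0.1, -1.1]
width: -0.001
```

```bash
python3 meas.py
```

```text
finger gate [0.0063 0.04  ] knob gate [0.0355 0.0395 0.1343] r 0.0161 2048 t 13.075 F [-4.3 -0.1 -1.1]
```

move_arm:
  deltas:
    - [[0,0,0],[0.005,-0.001,0],1]
    - [[0,0,0],[0.01,-0.002,0],1]
    - [[0,0,0],[0.01,-0.002,0],1]

```text
time: 13.5
tool_pos: [0.4288, 0.3222, 0.1211]
tcp_rot: [-2.395, -2.031, 0.003]
wrist_force: [-6.3, 0.6, -0.9]
width: 0.001
```

move_arm:
  deltas:
    - [[0,0,0],[0.005,-0.001,0],1]
    - [[0,0,0],[0.005,-0.001,0],1]

```text
time: 13.75
tool_pos: [0.429, 0.3221, 0.121]
tcp_rot: [-2.394, -2.031, 0.003]
wrist_force: [-6.8, 0.5, 0.8]
width: 0.003
```

move_arm:
  deltas:
    - [[0,0,0],[0.01,-0.002,0],1]
    - [[0,0,0],[0.015,-0.002,0],1]
    - [[0,0,0],[0.015,-0.002,0],1]

```text
time: 14.12
tool_pos: [0.4294, 0.322, 0.1209]
tcp_rot: [-2.394, -2.03, 0.006]
wrist_force: [-11.5, 1.7, 2.1]
width: -0.001
```

```bash
python3 meas.py
```

```text
finger gate [0.0073 0.04  ] knob gate [0.0363 0.0396 0.1342] r 0.016 1857 t 14.125 F [-11.5   1.7   2.1]
```

The knob is at the dead end: force rises to 11.5 N with almost no further travel. I'll back off aft, then rise and look.

move_arm:
  deltas:
    - [[0,0,0],[-0.03,0.005,0],1]
    - [[0,0,0],[-0.1,0.016,0],1]
    - [[0,0,0],[-0.3,0.05,0],1]
    - [[0,0,0],[-0.45,0.07,0],1]
    - [[0,0,0],[-0.45,0.07,0.5],1]
    - [[0,0,0],[-0.45,0.07,1],1]
    - [[0,0,0],[-0.45,0.07,1],1]
    - [[0,0,0],[-0.45,0.07,1],1]

```text
time: 15.18
tool_pos: [0.3862, 0.3288, 0.2213]
tcp_rot: [2.395, 2.033, 0.001]
wrist_force: [-0.2, 0.3, -1.0]
width: 0.002
```

```bash
python3 meas.py; ls -t pics | head -1; cp pics/$(ls -t pics | head -1) pics/last.png
python3 - <<'E'
from h import *
im,_=read_camera('scene'); cv2.imwrite('pics/lasts.png',cv2.resize(im[150:330,130:330],None,fx=3,fy=3)[:,:,::-1])
E
```

```text
finger gate [-0.0364  0.0396] knob gate [0.0362 0.039  0.1335] r 0.0167 1173 t 15.175 F [-0.2  0.3 -1. ]
w1517.png
```

View pics/last.png

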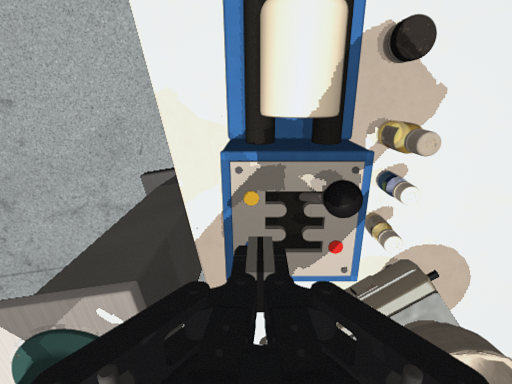

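View pics/lasts.png

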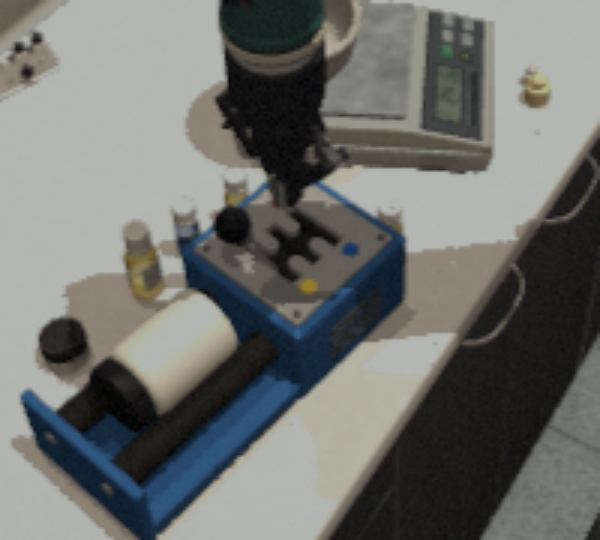

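Both views agree. In the wrist view the knob (343,199) is over the green dot at the fore end of the left lane. The bottles and jar are upright, and the hand is clear above the plate. The knob at (36.2, 39.0) mm puts the stem at (23.7, 25.5), about 21.5 mm from the green dot. I'll hand in.

```bash
python3 -c "
from h import *
print(order.finish_job())"
```

```text
the job is handed in; nothing more can be done
None
```

The lever is in the green slot (fore-left), pushed to its dead end, and the job is handed in; no verdict was reported.

- **Moves:** I pushed the knob with closed fingers only: aft to the cross channel, left to the outer lane, then fore to the end. At the dead end the wrist force reached 11.5 N, against the 38 N limit on the lever. I then backed off and raised the hand.
- **Last checks:** The knob measured 36 mm fore and 39 mm left of the gate's centre. That puts the stem about 21.5 mm from the green dot, inside the 24.5 mm limit. The knob did not move when I let go.
- **Surroundings:** The bottles and jar looked upright and in place in both camera views, and the wrist force was back to about 1 N or less, with the hand about 70 mm above the knob's top. The timer was out of both views, but the hand stayed well above the bench throughout. Time on the clock was about 15 s of the 54 s allowed.

None of the checks failed or disagreed.

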